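# Ease the frame clamp down on a gel frame

### The job

A small dented gel frame has been stowed handle-first in the low wooden rack. Take it out and slide it under the raised jaw of the frame clamp, plain end first, square, centred on the bed and fully home against the back stop with its upright handle out at the front; then swing the clamp's spring-loaded lever back and ease the jaw down onto the frame slowly, never letting the lever snap round, and let go with the jaw gripping the frame. Leave the other things on the bench where they are.

Things in the scene. Friction and masses are not known exactly. Their poses are not given: they have to be found in the camera images.
- gel_frame: The frame to clamp: bare tin, open rectangle 120 mm long (x), 100 mm wide (y), rails 18 mm wide, 12 mm high round an empty 84 x 64 mm opening; 0.16 to 0.28 kg. An upright lug, its handle, stands on the middle of the -x rail. Origin: centre of the underside, z up. Starts flat on the bench in the rack, lug inside, plain +x end sticking out 62 to 72 mm.
- frame_nose (a point): Middle of the plain end's outer face (60 mm along +x from the frame's origin), at underside height. This end goes under the jaw; a hand holding it there would not fit.
- frame_lug (a point): Middle of the top edge of the upright lug (51 mm along -x from the frame's origin), 36 mm above the underside. The lug is 10 mm thick along the frame's x, 44 mm wide along y, and free from the rail's top (12 mm) up. It cannot go under the jaw.
- rack: Low wooden rack fixed to the bench, 100 mm deep (x), 146 mm wide, top at 50 mm, roof underside at 42 mm, 130 mm between its side walls, no floor: the frame lies on the bench. Open towards its -x; the mouth is 50 mm along -x from the origin (centre of its footprint, bench height).
- clamp: Iron clamp fixed to the bench. Origin: bench height, under the middle of the back stop's front face. Bed: 6 mm plate, 130 mm wide, from x = -0.150 to the stop at x = 0; the frame slides in along +x. Jaw hinge along y at x 0.035, z 0.045. On the -y side a cam housing (46 mm high, y -0.066 to -0.114, x -0.06 to 0.055) carries the lever.
- jaw: The clamp's hinged jaw, 110 mm wide, origin on its hinge. It overhangs the bed from the hinge to 60 mm in front of the stop. Raised (as it starts), its lip is about 45 mm above the bed and its top at most 105 mm above the bench. A spring presses it down with about 30 N at the lip.
- tumbler: Iron tumbler weight, 60 mm across, on an 80 mm arm beside the jaw hinge (clamp y 0.065 to 0.11), up to 160 mm above the bench; origin on its axle. It tips over with the lever (back while parked, forward as the jaw comes down). Not to be handled.
- lever_knob (a point): Centre of the upright round knob at the end of the clamp's lever: 26 mm in diameter, 50 mm tall, from 65 to 115 mm above the bench (this point at 90 mm); it turns with the lever, which is a bar 20 mm wide whose top is at 64 mm.
- lever_pivot (a point): On the lever's vertical axis at knob height; the knob travels on a level circle of 100 mm radius about it.
- lever (a joint): Lever angle, rad: 0 at its stop (parked open, as it starts), growing clockwise from above as the jaw comes down, to 1.745 on the bare bed. Below 0.35 its tumbler weight holds it parked (about 3 N at the knob starts it); beyond, spring and weight drive it on, 3 N at the knob at 0.75 rising to 8 N, and let go it snaps. It rests near 1.29 with the frame clamped. Slow: never over 2 rad/s.
- big_frame: Bystander: larger flat tin gel frame, 170 mm square, 6 mm thick, lying behind the clamp.
- lamp_socket: Bystander: white porcelain lamp socket, 64 mm across, 66 mm tall.
- barn_door: Bystander: black steel barn door leaf lying flat, about 130 x 130 mm.
- roundel: Bystander: rose glass roundel lying flat, 100 mm across, 12 mm thick.
There are look-alikes about, which are no part of the job. Of the things that look like the gel_frame, take the one that is farthest from the robot's base at the start. Of the things that look like the rack, take the one that is nearest to the robot's base at the start.

How it is judged:
On the way, in this order (a step that is already met when the one before it is completed fails the run):
1. the frame is out of the rack, its handle clear of the mouth (x of frame_lug in the frame of rack below -0.06 m), for 0.1 s.
2. the frame lies fully home under the raised jaw, plain end against the stop (x of frame_nose in the frame of clamp between -0.01 and 0.006 m and y of frame_nose in the frame of clamp between -0.015 and 0.015 m and z of frame_nose in the frame of clamp below 0.012 m and angle between the x axis of gel_frame and the x axis of clamp, either way round below 0.12 rad and angle between gel_frame's own z axis and vertical below 0.08 rad and value of joint lever below 0.345 rad), for 0.2 s.
At the end, for the whole second after the job is handed in: The frame lies flat on the bed, plain end within 10 mm of the back stop, centred within 15 mm and square within 0.12 rad, and the lowered jaw (lever beyond 1.1 rad) presses on it with more than 5 N; all at rest and let go (x of frame_nose in the frame of clamp between -0.01 and 0.006 m and y of frame_nose in the frame of clamp between -0.015 and 0.015 m and z of frame_nose in the frame of clamp below 0.012 m and angle between the x axis of gel_frame and the x axis of clamp, either way round below 0.12 rad and angle between gel_frame's own z axis and vertical below 0.08 rad and value of joint lever above 1.1 rad and contact force between jaw and gel_frame above 5 N and linear speed of gel_frame below 0.02 m/s); the robot touches nothing.
It fails at once if the lever snaps back (faster than 2 rad/s towards closed) (velocity of joint lever above 2 rad/s).
It fails at once if a bystander is moved more than 30 mm (distance of any of big_frame, lamp_socket, barn_door, roundel from where it was at the start of the episode above 0.03 m).
It also fails if it takes over 64 s, if anything falls off the work surface, if the arm or the gripper's body presses on something with over 40 N, if the wrist force passes 120 N, or if a joint passes its speed limit or range.

### The arm

A 6-joint arm with a two-finger parallel gripper is mounted at the origin on the work surface. World frame = base frame: x ahead of the robot, y to its left, z up, the work surface at z = 0. Lengths are in m, angles in rad, forces in N, time in s.
With the tool pointing down it reaches from about 0.4 to 0.825 m from the base axis. Payload 7 kg.
Tool frame: the origin (TCP) lies on the centre line of the jaws, within the pads' length; the fingertips stand 25 mm ahead of it and the grasp point (between the pads) lies 6 mm ahead of it; z points along the fingers, y is the line along which they close (so a half turn about z gives the same grasp; the last joint's range is limited). The gripper opens to 88 mm and grips with 3 to 60 N. Pads are 19 mm wide; open, the fingers measure 130 mm over their backs; the gripper's body (78 mm by 193 mm) begins 47 mm behind the grasp point.
Start: joints at [1.459, 0.359, 0.012, 0, -1.224, -0.288], TCP at [0.263, 0.622, 0.252] pointing down, gripper open.
Joint ranges: [-3.07, 3.07], [-1.43, 2.12], [-1.02, 1.25], [-3.03, 1.67], [-3.05, -0], [-3.03, 3.03]. Speed limits (rad/s): [2.39, 2.39, 3.01, 3.14, 3.14, 3.14].

### API

Orientations are given as [roll, pitch, yaw] about the fixed x, y, z axes, in that order (R = Rz(yaw) Ry(pitch) Rx(roll)).
In Python, from station import readout, vision, arm gives the robot as it stands. The module is installed in compiled form; this text tells all that it offers.
- The arm moves only by the tool carry_out, never from a script. Its argument "commands" is a list of rows, each an object with "dp": the shift along the tool's x, y, z in m, a list of three; "rotation": the turn, a rotation vector about the tool's x, y, z in degrees, a list of three. In form: [{"dp": [dx, dy, dz], "rotation": [wx, wy, wz]}, ...]. A call has 1 to 8 rows; each row shifts and turns the commanded pose from where the row before left it, along the tool's axes as they then stand; what a row does not reach is not made up. A row lasts 1/8 s, in which the tool goes at most 62.5 mm and 10.7 degrees, less where a joint would pass 70% of its speed; a pose out of reach is approached as far as the arm can. A call with a gripper value outside its range is refused whole. "grip" is the finger opening in m, from 0 to 0.0876, set as the call begins (left out, the last holds). The fingers move at their own pace and stop on an object; "force" is the grip in N (left out, the last holds). Time passes only in rows, so rows that do not move let the fingers close. It gives the time, the measured TCP pose, the force, the opening and the grip force at its end, in the units of the state.
- readout.get_state(): the state, without advancing time (a new reading comes with each control period).
- vision.grab_frame(name): name is "scene" or "top"; returns (picture, depth): 420x560x3 uint8, red, green, blue; 420x560 float32, m along the optical axis (not along the pixel's ray), 0 where there is no reading.
- vision.calibration(name): a dict with "fovy" (degrees; the focal length in pixels is half the picture's height over the tangent of half this angle, whatever the lens; pixels are square), "cx", "cy" (the principal point, pixels), "origin" and "attitude" of the camera in the world. Camera axes: x right, y down, z forward; pixel columns grow to the right and rows downward; lengths in m; the calibration is good to about 2 mm. A picture is of the moment at which its call begins. calibration takes no time and is no camera call.
- arm.job_done(): hands the job in; it is judged then, once.
Trained networks look in the newest picture that a camera, given by its name, has taken for a name from the list of things; names that differ only in an ending like _2 or _b are one class to them, and where a whole thing is asked for, a point or a joint stands for the part that bears it (a point fixed in the world has none). Each returns a list of dicts, best first, with "score" (0 to 1); they miss things now and then, are a little off and sometimes report something else, mostly with a low value. They report only what shows in the picture. A call takes as long as a camera call. They do not tell look-alikes from the thing itself.
- vision.trace(label, camera): "pixels" (420x560 bool, what is visible of it) and "position" ([row, column] in pixels, amid what is visible of it).
The state is a dict: "t": time; "q": joint angles; "qd": joint speeds; "joint_efforts": joint torques, N m; "eef_pos": TCP position; "ee_rot": TCP orientation; "force": force on the tool from outside, world axes, zero at the start; "moment": the same for the moment, N m; "width": finger opening in m; "gripper_force": force on a finger pad.
Only numpy, scipy, OpenCV 4.12 (cv2) and the standard library are available. Lean on these libraries where they do the work, as an engineer would, in place of code of your own. Each camera call takes 0.05 s, during which the arm holds its last target. There are 200 camera calls.

## Working session

There is one attempt and no reset: what is moved stays moved. The work goes in short steps, Python scripts to look and compute and a tool call to move; the robot and the scene stay as the last step left them, time stands still between calls to the robot, and variables do not carry over. Pictures are saved under pics/ and viewed, at most 13 in all, crops included, and the job is handed in when it is done.

Besides the shell and the picture viewer there is one more tool, called after "Request:" as name(argument=value, ...), one argument or row to a line, values as JSON. carry_out: Moves the arm, as the interface text tells. Its arguments: {"type":"object","properties":{"commands":{"type":"array"},"grip":{"type":"number"},"force":{"type":"number"}},"required":["commands"]}

```bash
mkdir -p pics
cat > h.py <<'E'
import numpy as np, cv2
from station import readout, vision, arm
from scipy.spatial.transform import Rotation as R
def cal(n):
    c=vision.calibration(n); f=210/np.tan(np.radians(c['fovy'])/2)
    A=np.array(c['attitude'],float)
    if A.shape!=(3,3): A=R.from_euler('xyz',A).as_matrix()
    return c,f,A
def cloud(n,d):
    c,f,A=cal(n); v,u=np.mgrid[0:420,0:560]
    P=np.stack([(u-c['cx'])/f*d,(v-c['cy'])/f*d,d],-1)
    return P@A.T+np.array(c['origin'])
def proj(n,p):
    c,f,A=cal(n); q=(np.asarray(p)-c['origin'])@A
    return q[...,0]/q[...,2]*f+c['cx'], q[...,1]/q[...,2]*f+c['cy']
def save(n,img): cv2.imwrite('pics/'+n,img[:,:,::-1])
E
python3 - <<'E'
from h import *
for n in('scene','top'):
    print(vision.calibration(n))
    im,d=vision.grab_frame(n); save(n+'0.png',im); np.save(n+'0.npy',d); W=cloud(n,d)
    for l in ['gel_frame','rack','clamp','jaw','tumbler','lever_knob','big_frame','lamp_socket','barn_door','roundel']:
        for r in vision.trace(l,n):
            m=r['pixels']&(d>0); p=np.median(W[m],0) if m.any() else 0
            print(n,l,round(r['score'],2),np.round(r['position']),np.round(p,3),m.sum())
print(readout.get_state())
E
```

```text
{'fovy': 48.48842610215451, 'cx': 279.7130494753155, 'cy': 209.4799963874361, 'origin': array([ 1.18795787, -0.46095352,  1.263415  ]), 'attitude': array([-2.54238363, -0.00992299,  0.96035733])}
scene gel_frame 0.89 [190. 333.] [0.518 0.242 0.012] 329
scene gel_frame 0.77 [132. 332.] [0.301 0.391 0.011] 514
scene gel_frame 0.67 [163. 292.] [0.341 0.207 0.012] 425
scene rack 0.82 [153. 409.] [0.57  0.521 0.049] 1157
scene rack 0.75 [173. 357.] [0.539 0.329 0.049] 1239
scene clamp 0.64 [240. 239.] [ 0.551 -0.15   0.071] 1386
scene clamp 0.61 [248. 232.] [ 0.564 -0.167  0.055] 3895
scene jaw 0.73 [193. 329.] [0.519 0.243 0.012] 352
scene jaw 0.7 [240. 238.] [ 0.551 -0.15   0.072] 1274
scene tumbler 0.57 [234. 282.] [ 0.633 -0.057  0.126] 377
scene lever_knob 0.76 [265. 207.] [ 0.568 -0.26   0.067] 331
scene big_frame 0.66 [258. 322.] [0.763 0.042 0.006] 1492
scene big_frame 0.59 [265. 208.] [ 0.568 -0.261  0.066] 397
scene lamp_socket 0.59 [213. 379.] [0.699 0.261 0.062] 456
scene barn_door 0.56 [306. 136.] [ 0.525 -0.489  0.004] 1946
scene roundel 0.68 [316. 260.] [ 0.76  -0.214  0.00
[... 1170 characters left out ...]
0.258  0.065] 518
{'t': 1.1, 'q': array([ 1.45908957e+00,  3.58596931e-01,  1.19382772e-02, -2.50096294e-05,
       -1.22408605e+00, -2.88110537e-01]), 'qd': array([ 3.21120942e-04,  7.99258654e-04,  7.77129000e-05, -2.47183736e-05,
        2.16016386e-04, -1.68783566e-03]), 'joint_efforts': array([-2.44761941e-03, -5.82399631e+01,  2.93306565e+01,  7.00270057e+00,
        1.24316232e-02, -2.44124499e-05]), 'eef_pos': array([0.26274004, 0.62176295, 0.25157541]), 'ee_rot': array([-3.14154984e+00,  3.72215784e-05, -3.99825786e-01]), 'force': array([-0.97944219,  0.41420718,  0.01921896]), 'moment': array([0.00338451, 0.01772703, 0.0050745 ]), 'gripper_force': 0.0, 'width': 0.08736148990343841}
```

Run:
```python
from h import *
im=cv2.imread('pics/top0.png')
cv2.imwrite('pics/top0z.png',cv2.resize(im[90:330,60:500],None,fx=1.8,fy=1.8,interpolation=cv2.INTER_CUBIC))
a=cv2.resize(im[150:260,130:270],None,fx=4,fy=4,interpolation=cv2.INTER_CUBIC)
cv2.imwrite('pics/crop0.png',a)
```

```text
(no output)
```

View pics/top0z.png

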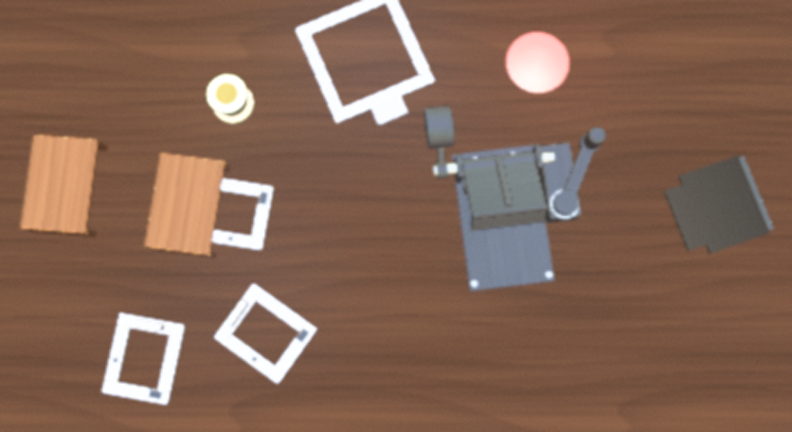

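View pics/crop0.png

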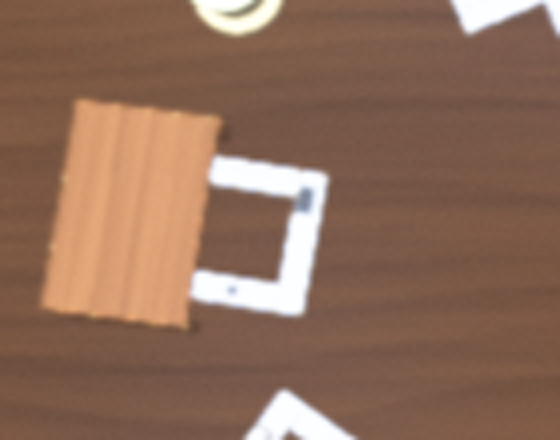

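View pics/scene0.png

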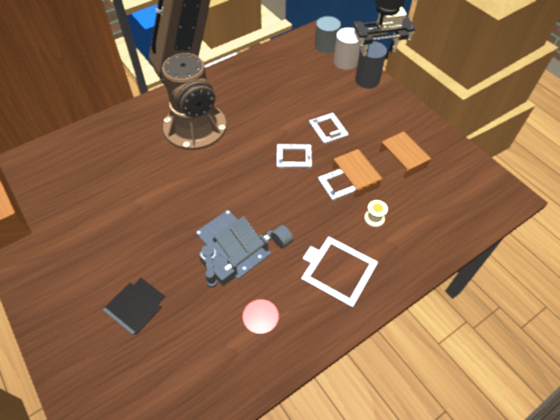

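Frame candidates (top image row, col): (205,202) in a rack, (288,129) and (264,211) loose. Racks: (194,95) and (203,164). The farthest frame is the one at (205,202), the nearest rack is (203,164), and the crop shows that frame sticking out of that rack. The clamp is at (200,343), opening towards −x, with its knob at about (165,390). Next I fit the poses.

Run:
```python
from h import *
d=np.load('top0.npy'); im=cv2.imread('pics/top0.png'); W=cloud('top',d)
def rect(m,n):
    r=cv2.minAreaRect((W[m][:,:2]*1000).astype(np.float32)); print(n,m.sum(),np.round(r[0],1),np.round(r[1],1),round(r[2],1),'z',np.round(np.median(W[m][:,2]),4))
v,u=np.mgrid[0:420,0:560]
def box(a,b,c,e): return (v>=a)&(v<b)&(u>=c)&(u<e)
z=W[...,2]; g=im.min(-1)
rack=box(150,260,130,190)&(z>.044)&(z<.056); rect(rack,'rack')
fr=box(180,235,182,202)&(g>150)|box(180,235,200,216)&(g>150); fr&=(z<.03); rect(fr,'frame'); 
print('bench z',np.median(z[box(250,300,300,400)]))
# clamp: bed
bl=(im[...,0].astype(int)-im[...,2]>0)
bed=box(165,256,310,390)&(z>.003)&(z<.012)&bl; rect(bed,'bed')
for lo,hi in((.04,.05),(.055,.066),(.066,.08),(.08,.1),(.1,.118),(.12,.17)):
    m=box(140,256,285,410)&(z>lo)&(z<hi); 
    if m.sum()>5: print(lo); rect(m,'')
k=box(155,180,375,405)&(z>.108)&(z<.12);
print('knobtop',np.median(W[k],0),k.sum())
np.set_printoptions(linewidth=250)
o=cv2.resize(im[150:260,280:400],None,fx=5,fy=5,interpolation=cv2.INTER_CUBIC)
cv2.imwrite('pics/clamp0.png',o)
```

```text
rack 1860 [526.1 335.1] [101.4 146.9] 82.6 z 0.0504
frame 573 [516.7 254. ] [ 79.7 106.4] 81.0 z 0.0114
bench z 7.030558042186996e-05
bed 1518 [ 509.3 -150. ] [214.1 130. ] 7.0 z 0.0066
0.04
 430 [ 585.5 -171.5] [229.5 120.2] 68.1 z 0.0459
0.055
 843 [ 551.2 -172.4] [122.1 249.1] 8.6 z 0.0618
0.066
 634 [ 551.9 -172.9] [120.7 239. ] 6.9 z 0.0717
0.08
 663 [ 557.9 -153.1] [258.9 139.4] 86.0 z 0.0888
0.1
 123 [ 568.9 -152. ] [263.3 146.9] 82.7 z 0.1128
0.12
 301 [ 630.3 -158.1] [ 55.6 259.5] 1.7 z 0.1328
knobtop [ 0.61349925 -0.27786034  0.11442747] 69
```

View pics/clamp0.png

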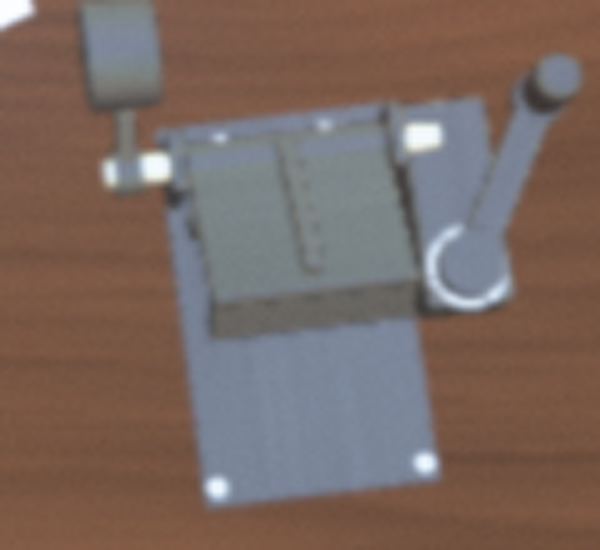

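```bash
cat >> h.py <<'E'
def pix(n,u,v,z):
    c,f,A=cal(n); r=A@np.array([(u-c['cx'])/f,(v-c['cy'])/f,1]); o=np.array(c['origin'])
    return o+r*(z-o[2])/r[2]
E
python3 - <<'E'
from h import *
a=pix('top',211.75,193.25,.012);b=pix('top',205.5,228.75,.012)
print('frame nose corners',a,b,np.linalg.norm(a-b),'yaw',np.degrees(np.arctan2(*(a-b)[[1,0]]))-90)
n=(a+b)/2;print('nose',n)
th=np.radians(82.6);rx=np.array([np.cos(th),np.sin(th)]); ro=np.array([.5261,.3351])
print('nose in rack',(n[:2]-ro)@rx,(n[:2]-ro)@[-rx[1],rx[0]])
c=lambda x,y,z:pix('top',280+x/5,150+y/5,z)
L,Rr=c(209,506,.006),c(440,481,.006); T=c(158,133,.006)
print('bed',L,Rr,np.linalg.norm(L-Rr)); e=L-Rr; print('yaw front',np.degrees(np.arctan2(e[1],e[0]))-90); e=T-L;print('left side',np.degrees(np.arctan2(e[1],e[0])),np.linalg.norm(e))
p=c(470,262,.064); k=c(557,76,.115); print('pivot',p,'knob',k,np.linalg.norm((p-k)[:2]))
y=np.radians(7.);x=np.array([np.cos(y),np.sin(y)]); s=(L+Rr)[:2]/2+.15*x; print('stop',s)
for q in(p,k): print('in clamp',(q[:2]-s)@x,(q[:2]-s)@[-x[1],x[0]])
print('lug home',s-.111*x)
E
```

```text
frame nose corners [0.55777173 0.20654324 0.012     ] [0.4576245  0.22209807 0.012     ] 0.10134801947542144 yaw -98.82861593545948
nose [0.50769812 0.21432065 0.012     ]
nose in rack -0.12214347584516136 0.0026927677390793754
bed [ 0.3948216  -0.10037461  0.006     ] [ 0.40823692 -0.22835235  0.006     ] 0.12867895207748892
yaw front 5.984197374481326
left side 6.873609975144807 0.21227358001616115
pivot [ 0.52173228 -0.23830745  0.064     ] knob [ 0.61211151 -0.27765488  0.115     ] 0.09857294906404922
stop [ 0.55041118 -0.14608308]
in clamp -0.03970445678700983 -0.08804186735382193
in clamp 0.045205858833563664 -0.13811046617981498
lug home [ 0.44023856 -0.15961058]
```

Request:
carry_out(
  commands=[
    {"dp": [0, 0, 0], "rotation": [0, 0, -7.45]},
    {"dp": [0, 0, 0], "rotation": [0, 0, -7.45]},
    {"dp": [0.037, 0.045, 0], "rotation": [0, 0, 0]},
    {"dp": [0.037, 0.045, 0], "rotation": [0, 0, 0]},
    {"dp": [0.037, 0.045, 0.01], "rotation": [0, 0, 0]},
    {"dp": [0.037, 0.045, 0.02], "rotation": [0, 0, 0]},
    {"dp": [0.037, 0.045, 0.02], "rotation": [0, 0, 0]},
    {"dp": [0.037, 0.045, 0.02], "rotation": [0, 0, 0]},
  ],
  grip=0.05,
)

```text
t: 2.1
eef_pos: [0.4457, 0.3219, 0.1814]
ee_rot: [-3.141, -0.001, -0.139]
force: [1.1, 0.6, 0.2]
width: 0.0498
gripper_force: 0.0
```

Request:
carry_out(
  commands=[
    {"dp": [0.038, 0.044, 0.02], "rotation": [0, 0, 0]},
    {"dp": [0.038, 0.044, 0.02], "rotation": [0, 0, 0]},
    {"dp": [0, 0, 0.04], "rotation": [0, 0, 0]},
    {"dp": [0, 0, 0], "rotation": [0, 0, 0]},
  ],
)

```text
t: 2.6
eef_pos: [0.5067, 0.2237, 0.0992]
ee_rot: [3.137, 0.004, -0.142]
force: [-0.6, -0.3, 1.2]
width: 0.05
gripper_force: 0.0
```

Run:
```python
from h import *
print(readout.get_state()['eef_pos'])
im,d=vision.grab_frame('scene'); save('s1.png',cv2.resize(im[130:250,270:430],None,fx=5,fy=5))
```

```text
[0.50673453 0.22366331 0.09923231]
```

View pics/s1.png

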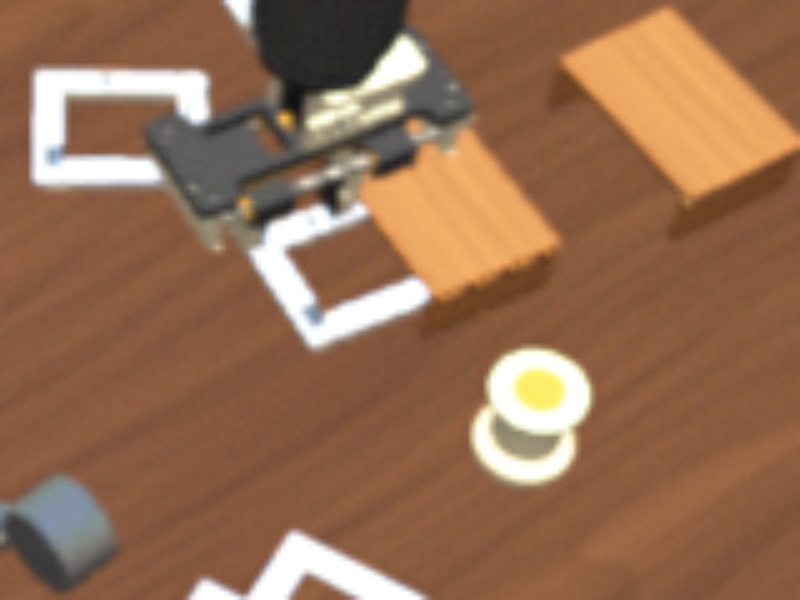

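The picture shows the open gripper at crop (310,180), straddling the near half of the plain rail, with its long axis along the frame. I descend and grip.

Request:
carry_out(
  commands=[
    {"dp": [0.001, 0, 0.025], "rotation": [0, 0, 0]},
    {"dp": [0.001, 0, 0.025], "rotation": [0, 0, 0]},
    {"dp": [0, 0, 0.015], "rotation": [0, 0, 0]},
    {"dp": [0, 0, 0.005], "rotation": [0, 0, 0]},
    {"dp": [0, 0, 0], "rotation": [0, 0, 0]},
  ],
)

```text
t: 3.28
eef_pos: [0.5102, 0.226, 0.0322]
ee_rot: [-3.141, -0.0, -0.139]
force: [0.7, 1.4, 0.8]
width: 0.05
gripper_force: 0.0
```

Request:
carry_out(
  commands=[
    {"dp": [0, 0, 0], "rotation": [0, 0, 0]},
    {"dp": [0, 0, 0], "rotation": [0, 0, 0]},
    {"dp": [0, 0, 0], "rotation": [0, 0, 0]},
    {"dp": [0, 0, 0], "rotation": [0, 0, 0]},
  ],
  grip=0,
  force=25,
)

```text
t: 3.78
eef_pos: [0.51, 0.2254, 0.0317]
ee_rot: [-3.141, -0.0, -0.14]
force: [0.2, 0.2, 1.2]
width: 0.018
gripper_force: 24.9
```

Request:
carry_out(
  commands=[
    {"dp": [0, 0.012, 0], "rotation": [0, 0, 0]},
    {"dp": [0, 0.02, 0], "rotation": [0, 0, 0]},
    {"dp": [0, 0.02, 0], "rotation": [0, 0, 0]},
    {"dp": [0, 0.02, 0], "rotation": [0, 0, 0]},
    {"dp": [0, 0.018, 0], "rotation": [0, 0, 0]},
    {"dp": [0, 0.01, 0], "rotation": [0, 0, 0]},
    {"dp": [0, 0, 0], "rotation": [0, 0, 0]},
  ],
)

```text
t: 4.65
eef_pos: [0.4956, 0.1248, 0.0317]
ee_rot: [3.14, 0.001, -0.141]
force: [0.9, -5.4, 7.5]
width: 0.0174
gripper_force: 24.9
```

Request:
carry_out(
  commands=[
    {"dp": [0, 0, 0], "rotation": [0, 0, 0]},
    {"dp": [0, 0, 0], "rotation": [0, 0, 0]},
    {"dp": [0, 0, -0.02], "rotation": [0, 0, 0]},
    {"dp": [0, 0, -0.05], "rotation": [0, 0, 0]},
    {"dp": [0, 0, -0.05], "rotation": [0, 0, 0]},
    {"dp": [-0.06, 0.0, 0], "rotation": [0, 0, 0]},
    {"dp": [-0.06, 0, 0], "rotation": [0, 0, 0]},
    {"dp": [0, 0, 0], "rotation": [0, 0, 0]},
  ],
  grip=0.05,
)

```text
t: 5.65
eef_pos: [0.3738, 0.1429, 0.1515]
ee_rot: [-3.141, 0.001, -0.136]
force: [0.4, 0.3, -0.1]
width: 0.0501
gripper_force: 0.0
```

Run:
```python
from h import *
s=readout.get_state();print(s['eef_pos'],s['ee_rot'])
im,d=vision.grab_frame('top'); save('t1full.png',im);np.save('t1.npy',d); save('t1.png',cv2.resize(im[150:260,140:280],None,fx=5,fy=5,interpolation=cv2.INTER_CUBIC))
W=cloud('top',d);z=W[...,2]
for r in vision.trace('gel_frame','top'):
    m=r['pixels']; print(r['score'],r['position'],m.sum(), cv2.minAreaRect((W[m&(z<.03)][:,:2]*1000).astype(np.float32)))
    k=m&(z>.028)&(z<.045); print(k.sum(), W[k].mean(0) if k.any() else '')
```

```text
[0.37378816 0.14291058 0.15151989] [-3.14107952e+00  8.11015639e-04 -1.36247044e-01]
0.8 [195.8, 234.6] 655 ((508.05059814453125, 174.2609100341797), (124.9862060546875, 104.41337585449219), 78.40555572509766)
55 [0.51483704 0.22353855 0.03566229]
0.66 [276.3, 127.5] 409 ((319.5693359375, 431.880126953125), (65.9338607788086, 126.7230453491211), 46.414794921875)
62 [0.34445104 0.3894311  0.03552896]
0.51 [291.0, 218.0] 344 ((307.38873291015625, 181.66932678222656), (43.7772216796875, 102.66371154785156), 51.857242584228516)
0
```

View pics/t1.png

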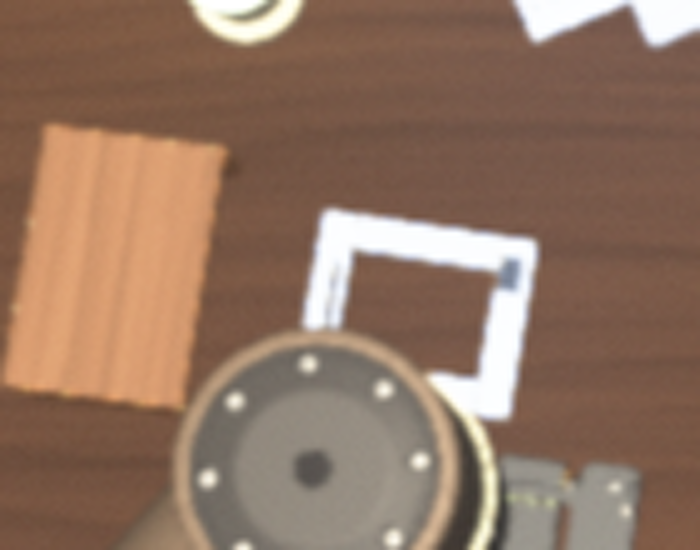

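The frame is out of the rack: its nose edge runs from (538,240) to (511,418) in the crop, and its rear corner is at (325,210). The loose frames and rack have not moved.

Run:
```python
from h import *
p=lambda x,y:pix('top',140+x/5,150+y/5,.012)
a,b,c=p(538,240),p(511,418),p(325,210)
e=a-b; f=a-c
ya=np.degrees(np.arctan2(e[1],e[0]))-90; yb=np.degrees(np.arctan2(f[1],f[0])); print(np.linalg.norm(e),np.linalg.norm(f),ya,yb)
y=np.radians((ya+yb)/2);x=np.array([np.cos(y),np.sin(y)]); n=(a+b)[:2]/2
lug=n-.111*x; print('nose',n,'lug',lug)
s=readout.get_state(); 
psi=np.radians(-98); t=lug-s['eef_pos'][:2]
print(t, 'now axes:',t@[np.cos(-.137),np.sin(-.137)],t@[np.sin(-.137),-np.cos(-.137)])
```

```text
0.10106976747973326 0.12130376406828561 -98.12447564006274 -98.34006146183893
nose [0.4937982  0.11274184] lug [0.50969188 0.22259807]
[0.13272562 0.07873625] now axes: 0.12072885092232562 -0.09612509182033484
```

Request:
carry_out(
  commands=[
    {"dp": [0.04, -0.032, 0], "rotation": [0, 0, 0]},
    {"dp": [0.04, -0.032, 0], "rotation": [0, 0, 0]},
    {"dp": [0.041, -0.032, 0], "rotation": [0, 0, 0]},
    {"dp": [0, 0, 0], "rotation": [0, 0, 10.05]},
    {"dp": [0, 0, 0], "rotation": [0, 0, 10.05]},
    {"dp": [0, 0, 0], "rotation": [0, 0, 10.05]},
    {"dp": [0, 0, 0], "rotation": [0, 0, 10.05]},
    {"dp": [0, 0, 0], "rotation": [0, 0, 10.05]},
  ],
  grip=0.08,
)

```text
t: 6.75
eef_pos: [0.5115, 0.221, 0.1506]
ee_rot: [3.14, -0.0, -1.024]
force: [-0.2, -1.0, 0.3]
width: 0.0803
gripper_force: 0.0
```

Request:
carry_out(
  commands=[
    {"dp": [0, 0, 0], "rotation": [0, 0, 10.05]},
    {"dp": [0, 0, 0], "rotation": [0, 0, 10.05]},
    {"dp": [0, 0, 0], "rotation": [0, 0, 10.05]},
    {"dp": [0, 0, 0], "rotation": [0, 0, 10.05]},
    {"dp": [0, 0, 0.03], "rotation": [0, 0, 0]},
    {"dp": [0, 0, 0.03], "rotation": [0, 0, 0]},
    {"dp": [0, 0, 0], "rotation": [0, 0, 0]},
  ],
)

```text
t: 7.62
eef_pos: [0.51, 0.2199, 0.0888]
ee_rot: [3.138, -0.004, -1.72]
force: [-0.2, 0.5, -0.1]
width: 0.0798
gripper_force: 0.0
```

Request:
carry_out(
  commands=[
    {"dp": [-0.003, 0, 0.02], "rotation": [0, 0, 0]},
    {"dp": [0, 0, 0.015], "rotation": [0, 0, 0]},
    {"dp": [0, 0, 0.011], "rotation": [0, 0, 0]},
    {"dp": [0, 0, 0], "rotation": [0, 0, 0]},
  ],
)

```text
t: 8.12
eef_pos: [0.5106, 0.2239, 0.045]
ee_rot: [3.141, -0.001, -1.719]
force: [0.2, -0.1, 0.6]
width: 0.0801
gripper_force: 0.0
```

Request:
carry_out(
  commands=[
    {"dp": [0, 0, 0], "rotation": [0, 0, 0]},
    {"dp": [0, 0, 0], "rotation": [0, 0, 0]},
    {"dp": [0, 0, 0], "rotation": [0, 0, 0]},
    {"dp": [0, 0, 0], "rotation": [0, 0, 0]},
    {"dp": [0, 0, 0], "rotation": [0, 0, 0]},
  ],
  grip=0,
  force=50,
)

```text
t: 8.75
eef_pos: [0.5109, 0.2244, 0.0458]
ee_rot: [-3.141, 0.0, -1.718]
force: [-0.7, 0.0, 2.6]
width: 0.0431
gripper_force: 50.0
```

Request:
carry_out(
  commands=[
    {"dp": [0, 0, -0.01], "rotation": [0, 0, 0]},
    {"dp": [0, 0, -0.02], "rotation": [0, 0, 0]},
    {"dp": [0, 0, -0.025], "rotation": [0, 0, 0]},
    {"dp": [0, 0, -0.02], "rotation": [0, 0, 0]},
    {"dp": [0, 0, 0], "rotation": [0, 0, 0]},
  ],
  force=60,
)

```text
t: 9.38
eef_pos: [0.5115, 0.2249, 0.1222]
ee_rot: [-3.14, 0.003, -1.718]
force: [0.8, -0.8, -3.5]
width: 0.0432
gripper_force: 60.0
```

Run:
```python
from h import *
s=readout.get_state();print(s['eef_pos'],s['force'],s['moment'])
im,d=vision.grab_frame('scene'); save('s2.png',cv2.resize(im[130:250,240:400],None,fx=5,fy=5))
W=cloud('scene',d)
for r in vision.trace('gel_frame','scene'):
    m=r['pixels']&(d>0); p=W[m]; print(r['score'],np.round(r['position']),m.sum(),np.round(p.mean(0),3))
    if len(p)>200 and p[:,2].mean()>.04:
        c=np.median(p,0);A=np.c_[p[:,:2]-c[:2],np.ones(len(p))];k=abs(p[:,2]-c[2])<.03
        print('plane',np.linalg.lstsq(A[k],p[k,2],rcond=None)[0])
```

```text
[0.51150899 0.22491524 0.12223782] [ 0.83189136 -0.83257075 -3.465762  ] [ 0.20150635 -0.08198779  0.04097124]
0.97 [189. 318.] 556 [0.506 0.165 0.084]
plane [0.00290974 0.01774618 0.08624393]
0.94 [162. 293.] 453 [0.333 0.204 0.013]
0.62 [270. 208.] 323 [ 0.575 -0.262  0.078]
plane [ 0.07243518 -0.03531446  0.06826273]
```

View pics/s2.png

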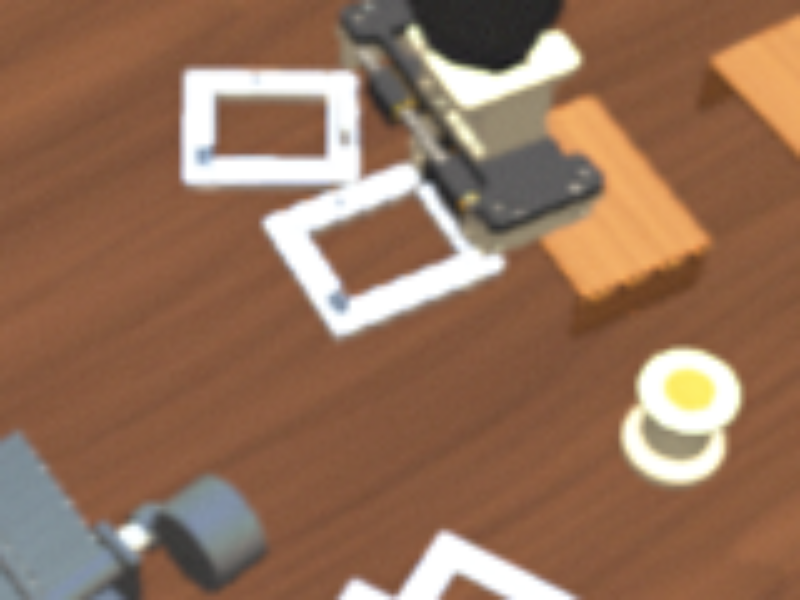

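The frame hangs level from its lug (crop centre (390,250), top at about 85 mm). I carry it round to the front of the clamp.

Request:
carry_out(
  commands=[
    {"dp": [0.02, 0.012, 0], "rotation": [0, 0, 0]},
    {"dp": [0.035, 0.021, 0], "rotation": [0, 0, 0]},
    {"dp": [0.035, 0.021, 0], "rotation": [0, 0, 0]},
    {"dp": [0.032, 0.019, 0], "rotation": [0, 0, 0]},
    {"dp": [0.015, 0.01, 0], "rotation": [0, 0, -5]},
    {"dp": [0, 0, 0], "rotation": [0, 0, -10]},
    {"dp": [0, 0, 0], "rotation": [0, 0, -10]},
    {"dp": [0, 0, 0], "rotation": [0, 0, -10]},
  ],
)

```text
t: 10.48
eef_pos: [0.4079, 0.1005, 0.1196]
ee_rot: [3.14, -0.0, -1.102]
force: [-0.0, -0.4, -1.5]
width: 0.0429
gripper_force: 60.0
```

Request:
carry_out(
  commands=[
    {"dp": [0, 0, 0], "rotation": [0, 0, -10]},
    {"dp": [0, 0, 0], "rotation": [0, 0, -10]},
    {"dp": [0, 0, 0], "rotation": [0, 0, -10]},
    {"dp": [0, 0, 0], "rotation": [0, 0, -10]},
    {"dp": [0, 0, 0], "rotation": [0, 0, -10]},
    {"dp": [0, 0, 0], "rotation": [0, 0, -10]},
    {"dp": [0, 0, 0], "rotation": [0, 0, -10]},
    {"dp": [0, 0, 0], "rotation": [0, 0, 0]},
  ],
)

```text
t: 11.48
eef_pos: [0.4079, 0.1005, 0.1197]
ee_rot: [3.141, 0.002, 0.113]
force: [0.2, 0.4, -3.0]
width: 0.0428
gripper_force: 60.0
```

Request:
carry_out(
  commands=[
    {"dp": [0, 0.03, -0.03], "rotation": [0, 0, 0]},
    {"dp": [0, 0.045, -0.03], "rotation": [0, 0, 0]},
    {"dp": [0, 0.045, 0], "rotation": [0, 0, 0]},
    {"dp": [-0.012, 0.045, 0], "rotation": [0, 0, 0]},
    {"dp": [-0.02, 0.045, 0], "rotation": [0, 0, 0]},
    {"dp": [-0.02, 0.037, 0], "rotation": [0, 0, 0]},
    {"dp": [-0.015, 0.016, 0], "rotation": [0, 0, 0]},
    {"dp": [0, 0, 0], "rotation": [0, 0, 0]},
  ],
)

```text
t: 12.48
eef_pos: [0.3704, -0.1689, 0.1799]
ee_rot: [-3.141, 0.002, 0.107]
force: [0.7, -0.0, -3.4]
width: 0.043
gripper_force: 60.0
```

Run:
```python
from h import *
s=readout.get_state();p=s['eef_pos'];print(p,s['ee_rot'])
im,d=vision.grab_frame('scene');W=cloud('scene',d)
save('s3.png',cv2.resize(im[180:300,160:320],None,fx=5,fy=5))
im,d=vision.grab_frame('top');W=cloud('top',d);z=W[...,2]
save('t3.png',cv2.resize(im[150:290,280:400],None,fx=4,fy=4))
y=.117;x=np.array([np.cos(y),np.sin(y)]);st=np.array([.5504,-.1461])
q=W[...,:2]-st; cx=q@x; cy=q@[-x[1],x[0]]
m=(abs(cy)<.05)&(cx>-.1)&(cx<.05)
for a in np.arange(-.1,.05,.01):
    k=m&(cx>=a)&(cx<a+.01); print(round(a,3),np.round(np.percentile(z[k],[5,50,95]),3) if k.any() else '')
```

```text
[ 0.37044368 -0.16889128  0.17986093] [-3.14124922e+00  1.72066806e-03  1.07392009e-01]
-0.1 [0.145 0.147 0.149]
-0.09 [0.138 0.145 0.15 ]
-0.08 [0.14  0.144 0.148]
-0.07 [0.    0.061 0.071]
-0.06 [0.062 0.076 0.086]
-0.05 [0.085 0.094 0.1  ]
-0.04 [0.087 0.092 0.099]
-0.03 [0.081 0.086 0.096]
-0.02 [0.076 0.081 0.092]
-0.01 [0.07  0.076 0.087]
-0.0 [0.065 0.07  0.081]
0.01 [0.06  0.065 0.077]
0.02 [0.054 0.059 0.07 ]
0.03 [0.051 0.057 0.063]
0.04 [0.048 0.054 0.06 ]
0.05
```

View pics/s3.png

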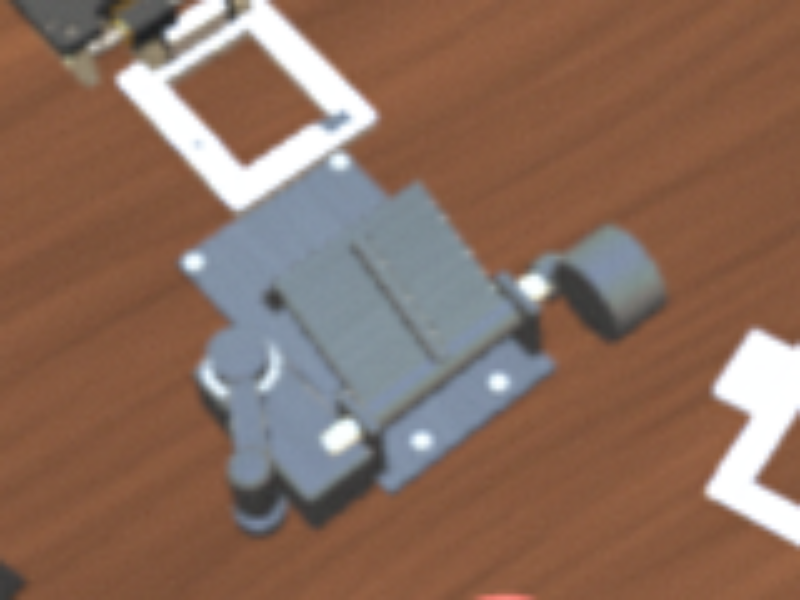

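The frame hangs square in front of the bed, its nose at crop (240,205)–(375,115), close to the jaw lip. I back off a little and lower it.

Request:
carry_out(
  commands=[
    {"dp": [-0.01, 0, 0], "rotation": [0, 0, -0.5]},
    {"dp": [0, 0, 0.03], "rotation": [0, 0, 0]},
    {"dp": [0, 0, 0.03], "rotation": [0, 0, 0]},
    {"dp": [0, 0, 0], "rotation": [0, 0, 0]},
  ],
)

```text
t: 13.08
eef_pos: [0.3602, -0.1686, 0.1191]
ee_rot: [-3.141, 0.005, 0.123]
force: [-0.4, 0.4, -2.0]
width: 0.0435
gripper_force: 60.0
```

Request:
carry_out(
  commands=[
    {"dp": [0, 0, 0.025], "rotation": [0, 0, 0]},
    {"dp": [0, 0, 0.02], "rotation": [0, 0, 0]},
    {"dp": [0, 0, 0.015], "rotation": [0, 0, 0]},
    {"dp": [0, 0, 0], "rotation": [0, 0, 0]},
  ],
)

```text
t: 13.58
eef_pos: [0.3622, -0.1689, 0.0609]
ee_rot: [3.141, 0.001, 0.124]
force: [0.9, 0.0, -2.1]
width: 0.0433
gripper_force: 60.0
```

Run:
```python
from h import *
s=readout.get_state();p=s['eef_pos'];print(p,s['ee_rot'],s['force'])
im,d=vision.grab_frame('scene');W=cloud('scene',d)
y=.117;x=np.array([np.cos(y),np.sin(y)]);st=np.array([.5504,-.1461])
print('tcp clamp',(p[:2]-st)@x,(p[:2]-st)@[-x[1],x[0]])
for r in vision.trace('gel_frame','scene')[:2]:
    P=W[r['pixels']&(d>0)]; q=P[:,:2]-st; cx=q@x;cy=q@[-x[1],x[0]]
    if abs(cy.mean())>.1: continue
    k=cx>-.11
    print(r['score'],len(P),'x pct',np.percentile(cx,[2,50,98]),'y',np.percentile(cy,[2,50,98]),'z',np.percentile(P[:,2],[5,50,95]),'z front',np.median(P[k,2]))
save('s4.png',cv2.resize(im[180:300,160:320],None,fx=5,fy=5))
```

```text
[ 0.36219405 -0.16886944  0.06089913] [3.14145003e+00 9.88684368e-04 1.23565820e-01] [ 0.85233641  0.02244793 -2.13223768]
tcp clamp -0.18957719363847617 -0.0006438761150512704
```

View pics/s4.png

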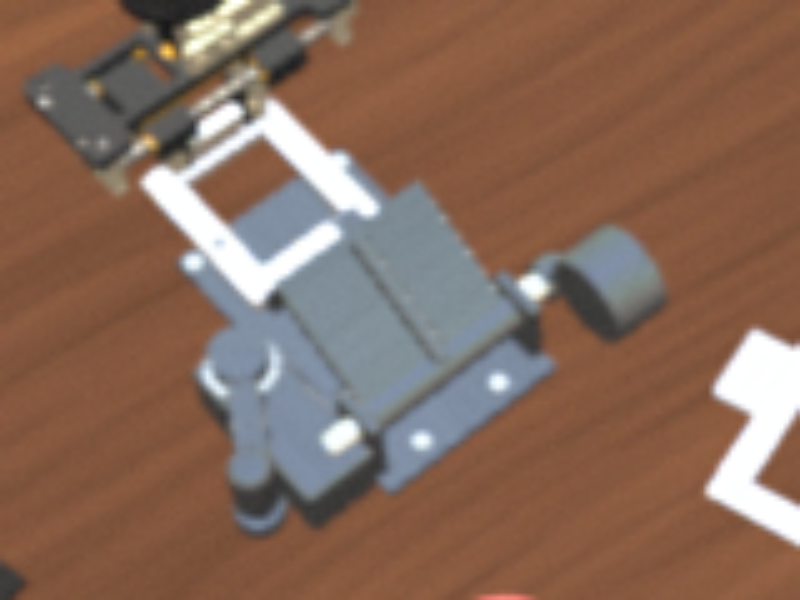

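The nose is just in front of the lip at crop (265,290)–(340,230), centred on the bed. I slide it in.

Request:
carry_out(
  commands=[
    {"dp": [0.012, 0, 0], "rotation": [0, 0, 0]},
    {"dp": [0.018, 0, 0.002], "rotation": [0, 0, 0]},
    {"dp": [0.018, 0, 0.002], "rotation": [0, 0, 0]},
    {"dp": [0.012, 0, 0.002], "rotation": [0, 0, 0]},
    {"dp": [0.005, 0, 0.002], "rotation": [0, 0, 0]},
    {"dp": [0, 0, 0], "rotation": [0, 0, 0]},
  ],
)

```text
t: 14.42
eef_pos: [0.4267, -0.161, 0.0522]
ee_rot: [-3.142, 0.001, 0.123]
force: [0.4, -0.0, -1.9]
width: 0.0432
gripper_force: 60.0
```

Request:
carry_out(
  commands=[
    {"dp": [0.004, 0, 0.001], "rotation": [0, 0, 0]},
    {"dp": [0.003, 0, 0], "rotation": [0, 0, 0]},
    {"dp": [0, 0, 0], "rotation": [0, 0, 0]},
  ],
)

```text
t: 14.8
eef_pos: [0.4332, -0.1603, 0.0518]
ee_rot: [3.142, -0.0, 0.123]
force: [-2.6, -0.6, 2.5]
width: 0.0434
gripper_force: 60.0
```

Request:
carry_out(
  commands=[
    {"dp": [0.002, 0, 0], "rotation": [0, 0, 0]},
    {"dp": [0.002, 0, 0], "rotation": [0, 0, 0]},
    {"dp": [0, 0, 0], "rotation": [0, 0, 0]},
  ],
)

```text
t: 15.18
eef_pos: [0.4367, -0.1599, 0.0518]
ee_rot: [3.142, 0.001, 0.123]
force: [-4.6, -0.5, 5.8]
width: 0.0431
gripper_force: 60.0
```

Request:
carry_out(
  commands=[
    {"dp": [0.002, 0, 0], "rotation": [0, 0, 0]},
    {"dp": [0.001, 0, 0], "rotation": [0, 0, 0]},
    {"dp": [0, 0, 0], "rotation": [0, 0, 0]},
  ],
)

```text
t: 15.55
eef_pos: [0.4394, -0.1596, 0.0518]
ee_rot: [3.142, 0.002, 0.123]
force: [-5.7, -0.0, 6.4]
width: 0.0429
gripper_force: 60.0
```

Request:
carry_out(
  commands=[
    {"dp": [0.0015, 0, 0], "rotation": [0, 0, 0]},
    {"dp": [0.0015, 0, 0], "rotation": [0, 0, 0]},
    {"dp": [0, 0, 0], "rotation": [0, 0, 0]},
  ],
)

```text
t: 15.92
eef_pos: [0.4424, -0.1592, 0.0518]
ee_rot: [3.142, 0.002, 0.123]
force: [-4.6, -0.7, 5.9]
width: 0.0433
gripper_force: 60.0
```

Request:
carry_out(
  commands=[
    {"dp": [0.0015, 0, 0], "rotation": [0, 0, 0]},
    {"dp": [0.001, 0, 0], "rotation": [0, 0, 0]},
    {"dp": [0, 0, 0], "rotation": [0, 0, 0]},
  ],
)

```text
t: 16.3
eef_pos: [0.4426, -0.1592, 0.0517]
ee_rot: [-3.141, 0.006, 0.122]
force: [-11.9, -0.1, 15.0]
width: 0.0432
gripper_force: 60.0
```

The frame stalled at the stop and the force rose, so it is home. I release and lift straight up.

Request:
carry_out(
  commands=[
    {"dp": [-0.0015, 0, 0], "rotation": [0, 0, 0]},
    {"dp": [0, 0, 0], "rotation": [0, 0, 0]},
  ],
)

```text
t: 16.55
eef_pos: [0.4425, -0.1592, 0.0517]
ee_rot: [-3.142, 0.003, 0.123]
force: [-7.7, -0.8, 10.0]
width: 0.043
gripper_force: 60.0
```

Request:
carry_out(
  commands=[
    {"dp": [0, 0, 0], "rotation": [0, 0, 0]},
    {"dp": [0, 0, 0], "rotation": [0, 0, 0]},
    {"dp": [0, 0, -0.02], "rotation": [0, 0, 0]},
    {"dp": [0, 0, -0.04], "rotation": [0, 0, 0]},
    {"dp": [0, 0, -0.05], "rotation": [0, 0, 0]},
    {"dp": [0, 0, -0.03], "rotation": [0, 0, 0]},
  ],
  grip=0.07,
)

```text
t: 17.3
eef_pos: [0.4456, -0.1589, 0.1942]
ee_rot: [3.141, -0.004, 0.123]
force: [0.4, -0.3, -0.8]
width: 0.0701
gripper_force: 0.0
```

Request:
carry_out(
  commands=[
    {"dp": [0, 0.04, 0], "rotation": [0, 0, 0]},
    {"dp": [0, 0.05, 0], "rotation": [0, 0, 0]},
    {"dp": [0, 0.05, 0], "rotation": [0, 0, 0]},
    {"dp": [0, 0, 0], "rotation": [0, 0, 0]},
  ],
)

```text
t: 17.8
eef_pos: [0.462, -0.3005, 0.191]
ee_rot: [3.141, 0.0, 0.12]
force: [-0.3, 0.8, -0.5]
width: 0.0702
gripper_force: 0.0
```

Run:
```python
from h import *
s=readout.get_state();p=s['eef_pos'];print(p,s['ee_rot'],s['force'])
y=.117;x=np.array([np.cos(y),np.sin(y)]);st=np.array([.5504,-.1461])
for n in('top','scene'):
    im,d=vision.grab_frame(n);W=cloud(n,d); save(n+'5.png',cv2.resize(im[140:290,280:420] if n=='top' else im[180:300,160:320],None,fx=4,fy=4))
    q=W[...,:2]-st;cx=q@x;cy=q@[-x[1],x[0]];z=W[...,2]
    g=im.min(-1)>140
    m=g&(abs(cy)<.07)&(cx>-.14)&(cx<-.05)&(z>.008)&(z<.06)
    l=m&(z>.034); e=m&(z<.026)
    print(n,m.sum(),'lug',l.sum(),np.median(cx[l]),np.median(cy[l]),'frame x',np.percentile(cx[m],[1,99]),'y',np.percentile(cy[e],[1,99]),'z',np.median(z[e]))
    r=vision.trace('lever_knob',n)
    for k in r[:1]:
        mm=k['pixels']&(z>.108)&(z<.12); print('knob',k['score'],mm.sum(),W[mm].mean(0) if mm.any() else '')
```

```text
[ 0.46195993 -0.30051852  0.19099095] [3.14126207e+00 1.44651889e-04 1.19569953e-01] [-0.28257486  0.75298008 -0.47745579]
  return _methods._mean(a, axis=axis, dtype=dtype,
  ret = ret.dtype.type(ret / rcount)
Traceback (most recent call last):
IndexError: index -1 is out of bounds for axis 0 with size 0
```

View pics/top5.png

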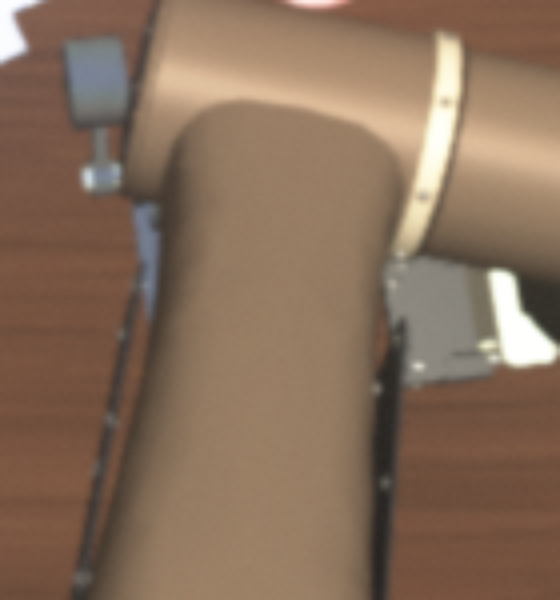

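The arm blocks the top camera (only the tumbler at (95,80) shows), so I use the scene camera.

Run:
```python
from h import *
y=.117;x=np.array([np.cos(y),np.sin(y)]);st=np.array([.5504,-.1461])
n='scene'
im,d=vision.grab_frame(n);W=cloud(n,d); save('s5.png',cv2.resize(im[180:300,160:320],None,fx=5,fy=5))
q=W[...,:2]-st;cx=q@x;cy=q@[-x[1],x[0]];z=W[...,2]
m=(im.min(-1)>140)&(abs(cy)<.07)&(cx>-.14)&(cx<-.05)&(z>.008)&(z<.06)
l=m&(z>.036); e=m&(z<.026)
for a,b in((l,'lug'),(e,'frame')):
    if a.any(): print(b,a.sum(),'x',np.percentile(cx[a],[2,50,98]),'y',np.percentile(cy[a],[2,50,98]),'z',np.median(z[a]))
for k in vision.trace('lever_knob',n)[:1]:
    mm=k['pixels']&(z>.109)&(z<.12); print('knob',k['score'],mm.sum(),W[mm].mean(0) if mm.any() else '')
```

```text
lug 51 x [-0.11630239 -0.10892269 -0.06173076] y [-0.0540624  -0.00362989  0.01903384] z 0.04118270832573856
frame 256 x [-0.13686537 -0.10363553 -0.05239799] y [-0.0524101  -0.02368701  0.05238379] z 0.01720076616499233
knob 0.62 61 [ 0.61493341 -0.28041855  0.11408395]
```

View pics/s5.png

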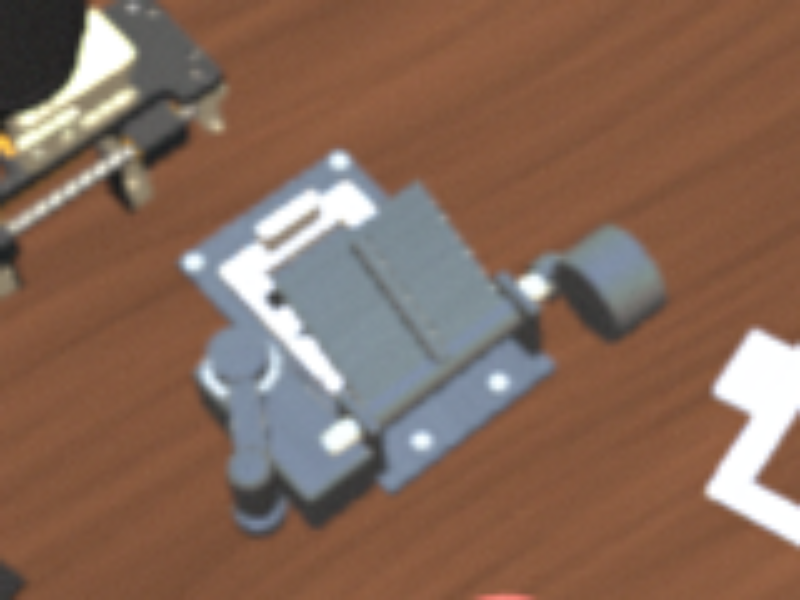

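The frame lies under the raised jaw with its lug at crop (290,215), spanning y ±52 mm with its top at 17 mm, so it is flat, centred and home. Next is the knob, at crop (258,515).

Request:
carry_out(
  commands=[
    {"dp": [0.045, -0.001, 0], "rotation": [0, 0, 0]},
    {"dp": [0.055, -0.001, 0], "rotation": [0, 0, 0]},
    {"dp": [0.053, -0.001, 0], "rotation": [0, 0, 0]},
    {"dp": [0, 0, 0], "rotation": [0, 0, 10.2]},
    {"dp": [0, 0, 0], "rotation": [0, 0, 10.2]},
    {"dp": [0, 0, 0], "rotation": [0, 0, 10.2]},
    {"dp": [0, 0, 0.03], "rotation": [0, 0, 0]},
    {"dp": [0, 0, 0], "rotation": [0, 0, 0]},
  ],
  grip=0.06,
)

```text
t: 18.95
eef_pos: [0.6118, -0.2743, 0.1596]
ee_rot: [3.141, 0.004, -0.41]
force: [-1.6, 0.3, 0.4]
width: 0.0602
gripper_force: 0.0
```

Request:
carry_out(
  commands=[
    {"dp": [0.003, 0.0035, 0.02], "rotation": [0, 0, 0]},
    {"dp": [0, 0, 0.025], "rotation": [0, 0, 0]},
    {"dp": [0, 0, 0.018], "rotation": [0, 0, 0]},
    {"dp": [0, 0, 0], "rotation": [0, 0, 0]},
  ],
)

```text
t: 19.45
eef_pos: [0.6136, -0.2803, 0.097]
ee_rot: [3.141, 0.003, -0.411]
force: [-1.0, -0.5, 0.6]
width: 0.0604
gripper_force: 0.0
```

Request:
carry_out(
  commands=[
    {"dp": [0, 0, 0], "rotation": [0, 0, 0]},
    {"dp": [0, 0, 0], "rotation": [0, 0, 0]},
    {"dp": [0, 0, 0], "rotation": [0, 0, 0]},
  ],
  grip=0.034,
  force=10,
)

```text
t: 19.82
eef_pos: [0.6148, -0.2806, 0.0994]
ee_rot: [-3.141, -0.001, -0.411]
force: [0.8, -0.9, -0.1]
width: 0.0368
gripper_force: 0.0
```

Request:
carry_out(
  commands=[
    {"dp": [0, 0, 0], "rotation": [0, 0, 0]},
    {"dp": [0, 0, 0], "rotation": [0, 0, 0]},
    {"dp": [0, 0, 0], "rotation": [0, 0, 0]},
  ],
  grip=0.0,
  force=20,
)

```text
t: 20.2
eef_pos: [0.6149, -0.2802, 0.0989]
ee_rot: [-3.141, -0.001, -0.411]
force: [-0.9, 4.4, 3.3]
width: 0.0254
gripper_force: 20.0
```

Request:
carry_out(
  commands=[
    {"dp": [0, 0.0019, 0], "rotation": [0, 0, 1.1]},
    {"dp": [-0.0001, 0.0038, 0], "rotation": [0, 0, 2.2]},
    {"dp": [-0.0001, 0.0038, 0], "rotation": [0, 0, 2.2]},
    {"dp": [-0.0001, 0.0038, 0], "rotation": [0, 0, 2.2]},
    {"dp": [-0.0001, 0.0038, 0], "rotation": [0, 0, 2.2]},
    {"dp": [-0.0001, 0.0038, 0], "rotation": [0, 0, 2.2]},
  ],
  force=35,
)

```text
t: 20.95
eef_pos: [0.6039, -0.2991, 0.099]
ee_rot: [3.142, -0.0, -0.625]
force: [-0.5, 2.4, 6.3]
width: 0.0252
gripper_force: 35.0
```

Request:
carry_out(
  commands=[
    {"dp": [-0.0001, 0.0038, 0], "rotation": [0, 0, 2.2]},
    {"dp": [-0.0001, 0.0038, 0], "rotation": [0, 0, 2.2]},
    {"dp": [-0.0001, 0.0038, 0], "rotation": [0, 0, 2.2]},
    {"dp": [-0.0001, 0.0038, 0], "rotation": [0, 0, 2.2]},
    {"dp": [-0.0001, 0.0038, 0], "rotation": [0, 0, 2.2]},
    {"dp": [-0.0001, 0.0038, 0], "rotation": [0, 0, 2.2]},
  ],
)

```text
t: 21.7
eef_pos: [0.5881, -0.3161, 0.099]
ee_rot: [3.141, -0.0, -0.856]
force: [-1.7, 0.9, 5.6]
width: 0.0253
gripper_force: 35.0
```

Request:
carry_out(
  commands=[
    {"dp": [-0.0001, 0.0038, 0], "rotation": [0, 0, 2.2]},
    {"dp": [-0.0001, 0.0038, 0], "rotation": [0, 0, 2.2]},
    {"dp": [-0.0001, 0.0038, 0], "rotation": [0, 0, 2.2]},
    {"dp": [-0.0001, 0.0038, 0], "rotation": [0, 0, 2.2]},
    {"dp": [-0.0001, 0.0038, 0], "rotation": [0, 0, 2.2]},
    {"dp": [-0.0001, 0.0038, 0], "rotation": [0, 0, 2.2]},
    {"dp": [-0.0001, 0.0038, 0], "rotation": [0, 0, 2.2]},
  ],
)

```text
t: 22.58
eef_pos: [0.5653, -0.3308, 0.0989]
ee_rot: [3.14, -0.0, -1.125]
force: [-3.8, -0.0, 6.5]
width: 0.0251
gripper_force: 35.0
```

Request:
carry_out(
  commands=[
    {"dp": [-0.0001, 0.0038, 0], "rotation": [0, 0, 2.2]},
    {"dp": [-0.0001, 0.0038, 0], "rotation": [0, 0, 2.2]},
    {"dp": [-0.0001, 0.0038, 0], "rotation": [0, 0, 2.2]},
    {"dp": [-0.0001, 0.0038, 0], "rotation": [0, 0, 2.2]},
    {"dp": [-0.0001, 0.0038, 0], "rotation": [0, 0, 2.2]},
    {"dp": [-0.0001, 0.0038, 0], "rotation": [0, 0, 2.2]},
  ],
)

```text
t: 23.32
eef_pos: [0.5431, -0.3382, 0.0989]
ee_rot: [3.139, -0.0, -1.355]
force: [-5.1, -0.9, 7.1]
width: 0.0248
gripper_force: 35.0
```

Request:
carry_out(
  commands=[
    {"dp": [-0.0001, 0.0038, 0], "rotation": [0, 0, 2.2]},
    {"dp": [-0.0001, 0.0038, 0], "rotation": [0, 0, 2.2]},
    {"dp": [-0.0001, 0.0038, 0], "rotation": [0, 0, 2.2]},
    {"dp": [-0.0001, 0.0038, 0], "rotation": [0, 0, 2.2]},
    {"dp": [-0.0001, 0.0038, 0], "rotation": [0, 0, 2.2]},
    {"dp": [-0.0001, 0.0038, 0], "rotation": [0, 0, 2.2]},
    {"dp": [-0.0001, 0.0038, 0], "rotation": [0, 0, 2.2]},
  ],
)

```text
t: 24.2
eef_pos: [0.516, -0.3402, 0.0989]
ee_rot: [3.138, -0.001, -1.624]
force: [-7.0, -1.1, 8.7]
width: 0.0254
gripper_force: 35.0
```

Request:
carry_out(
  commands=[
    {"dp": [0, 0.002, 0], "rotation": [0, 0, 1.15]},
    {"dp": [0, 0.002, 0], "rotation": [0, 0, 1.15]},
    {"dp": [0, 0, 0], "rotation": [0, 0, 0]},
  ],
)

```text
t: 24.58
eef_pos: [0.5117, -0.3399, 0.0989]
ee_rot: [3.138, -0.001, -1.664]
force: [-7.1, -0.3, 10.1]
width: 0.0254
gripper_force: 35.0
```

Request:
carry_out(
  commands=[
    {"dp": [0, 0.002, 0], "rotation": [0, 0, 1.15]},
    {"dp": [0, 0.002, 0], "rotation": [0, 0, 1.15]},
    {"dp": [0, 0, 0], "rotation": [0, 0, 0]},
  ],
)

```text
t: 24.95
eef_pos: [0.5093, -0.3396, 0.0989]
ee_rot: [3.141, -0.001, -1.702]
force: [-4.6, -2.4, 6.8]
width: 0.0251
gripper_force: 35.0
```

Request:
carry_out(
  commands=[
    {"dp": [0, 0.0015, 0], "rotation": [0, 0, 0.9]},
    {"dp": [0, 0, 0], "rotation": [0, 0, 0]},
  ],
)

```text
t: 25.2
eef_pos: [0.5088, -0.3395, 0.0989]
ee_rot: [-3.141, -0.001, -1.717]
force: [-1.1, -5.7, 3.7]
width: 0.0252
gripper_force: 35.0
```

The drive force has fallen from 7 N to 1 N and the knob has stopped, so the jaw is on the frame. I let go and rise.

Request:
carry_out(
  commands=[
    {"dp": [0, 0, 0], "rotation": [0, 0, 0]},
    {"dp": [0, 0, 0], "rotation": [0, 0, 0]},
    {"dp": [0, 0, 0], "rotation": [0, 0, 0]},
  ],
  grip=0.034,
  force=10,
)

```text
t: 25.58
eef_pos: [0.5085, -0.3379, 0.0981]
ee_rot: [3.141, 0.001, -1.717]
force: [-0.8, 0.8, -0.8]
width: 0.0335
gripper_force: 0.0
```

Request:
carry_out(
  commands=[
    {"dp": [0, 0, 0], "rotation": [0, 0, 0]},
    {"dp": [0, 0, 0], "rotation": [0, 0, 0]},
    {"dp": [0, 0, -0.03], "rotation": [0, 0, 0]},
    {"dp": [0, 0, -0.04], "rotation": [0, 0, 0]},
    {"dp": [0, 0, -0.04], "rotation": [0, 0, 0]},
    {"dp": [0.05, 0, -0.02], "rotation": [0, 0, 0]},
    {"dp": [0.05, 0, 0], "rotation": [0, 0, 0]},
    {"dp": [0, 0, 0], "rotation": [0, 0, 0]},
  ],
  grip=0.06,
)

```text
t: 26.58
eef_pos: [0.4934, -0.4398, 0.2282]
ee_rot: [3.141, -0.0, -1.72]
force: [-0.6, 0.2, -1.1]
width: 0.06
gripper_force: 0.0
```

Run:
```python
from h import *
s=readout.get_state();print(s['t'],s['eef_pos'],s['force'])
y=.117;x=np.array([np.cos(y),np.sin(y)]);st=np.array([.5504,-.1461])
n='scene'
im,d=vision.grab_frame(n);W=cloud(n,d); save('s6.png',cv2.resize(im[180:300,160:320],None,fx=5,fy=5))
q=W[...,:2]-st;cx=q@x;cy=q@[-x[1],x[0]];z=W[...,2]
m=(im.min(-1)>140)&(abs(cy)<.07)&(cx>-.14)&(cx<-.05)&(z>.008)&(z<.06)
for a,b in((m&(z>.036),'lug'),(m&(z<.026),'frame')):
    if a.any(): print(b,a.sum(),'x',np.percentile(cx[a],[2,50,98]),'y',np.percentile(cy[a],[2,50,98]),'z',np.median(z[a]))
for k in vision.trace('lever_knob',n)[:1]:
    mm=k['pixels']&(z>.109)&(z<.12); p=W[mm].mean(0); print('knob',k['score'],mm.sum(),p)
```

```text
26.575 [ 0.49343696 -0.43979892  0.22819046] [-0.55887187  0.23584804 -1.06307383]
lug 53 x [-0.11667824 -0.10841812 -0.05525416] y [-0.05515592 -0.00402499  0.01967494] z 0.041711562794473744
frame 236 x [-0.13860136 -0.10394509 -0.07354047] y [-0.05566258 -0.01545206  0.04718404] z 0.017391971931432382
knob 0.85 60 [ 0.51163421 -0.33975664  0.1146702 ]
```

View pics/s6.png

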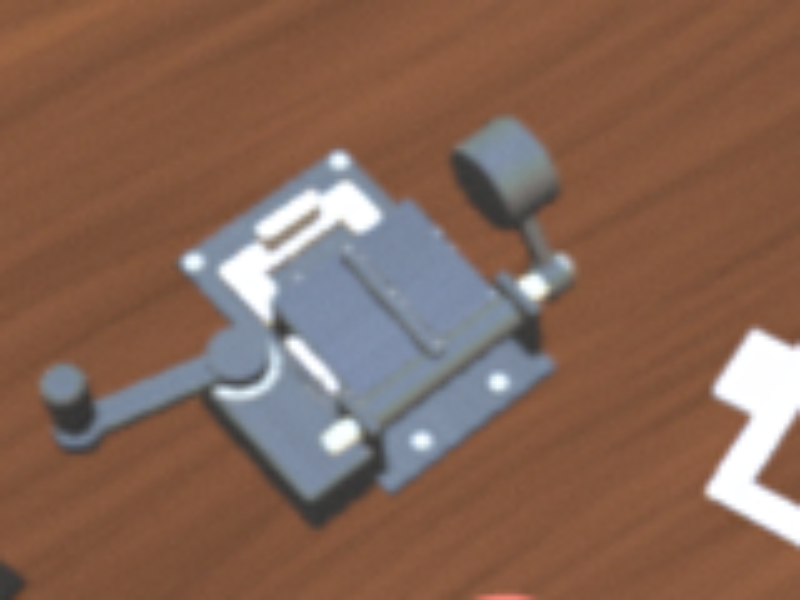

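The jaw is down on the frame, the lever has swung round to about 1.28 rad (knob at crop (65,390)), the frame has not moved, and the arm is clear. I hand it in.

```bash
python3 -c "
from station import arm
print(arm.job_done())"
```

```text
the job is handed in; nothing more can be done
None
```

I handed the job in at about 27 s of the 64 s allowed: the frame is home against the stop under the lowered jaw and the lever was eased round slowly to about 1.28 rad, but the system returned no verdict and the jaw's grip force could not be measured directly.

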